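# Hold the bulb bin's lid at its set angle

## Robot

A 6-joint arm with a two-finger parallel gripper is mounted at the origin on the work surface. World frame = base frame: x ahead of the robot, y to its left, z up, the work surface at z = 0. Lengths are in m, angles in degrees, forces in N, time in s.
With the tool pointing down it reaches from about 0.35 to 0.875 m from the base axis. Payload 4.2 kg.
Tool frame: the origin (TCP) lies midway between the tips of the shut fingers; the grasp point (between the pads) lies 19 mm behind it; z points along the fingers, y is the line along which they close (so a half turn about z gives the same grasp; the last joint's range is limited). The gripper opens to 87 mm and grips with 3 to 60 N. Pads are 19 mm wide; open, the fingers measure 117 mm over their backs; the gripper's body (75 mm by 190 mm) begins 51 mm behind the grasp point.
Start: joints at [87.009, 22.042, 0.453, 0, -68.411, -14.817], TCP at [0.191, 0.595, 0.187] pointing down, gripper open.
Joint ranges: [-179.83, 179.83], [-69.29, 118.12], [-61.27, 80.66], [-181.25, 117.63], [-171.15, -9.14], [-177.46, 177.46]. Speed limits (degrees/s): [159.86, 159.86, 180, 180, 180, 180].

## Interface

Orientations are given as [roll, pitch, yaw] about the fixed x, y, z axes, in that order (R = Rz(yaw) Ry(pitch) Rx(roll)).
In Python, from workcell import env gives the robot as it stands. The module is installed in compiled form; this text tells all that it offers. Calls block until the motion is done:
- env.goto(position, orientation): joint-space move of the TCP to a pose.
- env.move_straight(position, rotation=None, rate=0.15, force_limit=None): straight line of the TCP; rotation=None keeps the orientation; rate is the mean speed in m/s. With force_limit (N) it stops when the force on the tool has changed by that much, and returns True; else False.
- env.set_joints(angles): joint-space move.
- env.gripper_to(opening, grasp_force=None): opening from 0.0 (shut) to 1.0 (fully open); grasp_force is the grip in N (None keeps the last); returns when the fingers have stopped.
- env.dwell(seconds).
- env.inverse_kinematics(position, orientation): joint angles nearest the present ones, or None.
- env.read_state(): the state.
- env.grab_frame(name): name is "scene" or "side" or "wrist"; returns a dict with "image" (420x560x3 uint8, blue, green, red), "fx", "fy", "cx", "cy" (pixels), "position" and "orientation" of the camera in the world. Camera axes: x right, y up, looking along -z (the intrinsics and any distortion apply to the point x, -y, -z); pixel columns grow to the right and rows downward; lengths in m; the calibration is good to about 2 mm. The wrist camera is an equidistant fisheye: a pixel r from the principal point sees the ray r / f radians off the axis. A picture is of the moment at which its call begins. There is no depth.
A pose or a line that the arm cannot do raises env.Unreachable and nothing moves.
- env.close_job(): hands the job in; it is judged then, once.
Trained networks look in a picture, given as the dict that the camera call returned (one of the last four; its "shot" number tells which), for a name from the list of things; names that differ only in an ending like _2 or _b are one class to them, and where a whole thing is asked for, a point or a joint stands for the part that bears it (a point fixed in the world has none). Each returns a list of dicts, best first, with "score" (0 to 1); they miss things now and then, are a little off and sometimes report something else, mostly with a low value. They report only what shows in the picture. A call takes as long as a camera call.
- env.search_frame(picture, thing): "xyz" ([x, y, z] in m, in world coordinates, good to about 4 mm: the middle of the surface that is visible of it).
- env.trace(picture, thing): "mask" (420x560 bool, what is visible of it).
The state is a dict: "clock": time; "joint_positions": joint angles; "qvel": joint speeds; "joint_torque": joint torques, N m; "position": TCP position; "tool_rot": TCP orientation; "force": force on the tool from outside, world axes, zero at the start; "wrist_torque": the same for the moment, N m; "opening": opening from 0.0 (shut) to 1.0 (fully open); "finger_force": force on a finger pad.
Only numpy, scipy, OpenCV 4.12 (cv2) and the standard library are available. Lean on these libraries where they do the work, as an engineer would, in place of code of your own. Each camera call takes 0.05 s, during which the arm holds its last target. There are 200 camera calls.

## Task

The flower shop's bulb bin is to get a lid stay, and a colleague needs the lid held open at the angle set by the dark index arm on the end of the bin. Lift the roll of tape up and off the peg on the lid's front edge and stand it in the narrow wooden trough without dropping it, and only then raise the lid by its handle until it is in line with the index arm. Finish while still holding the lid there with the gripper, and leave the index arm and the other things on the counter as they are.

Things in the scene. Friction and masses are not known exactly. Their poses are not given: they have to be found in the camera images.
- bin: Fixed plywood bin, 220 mm deep (x) x 260 wide (y) x 125 tall. Origin: centre of its underside; z up. Its front looks along its own -x, roughly to the robot's right (world -y); the hinge runs along its y at x +110, z 125 mm. A thin aluminium rod quadrant (radius 200 mm) and the index arm stand outside its -y end, the one farther from the robot, at y -152 and -168 mm.
- lid (a joint): Lid hinge, rad: 0 is shut (lid level), grows as the front edge rises, up to 1.35. Nearly free: the lid (plywood, 10 mm thick, 0.4 to 0.8 kg) falls shut when let go.
- lid_grip (a point): Middle of the lid's handle: round steel bar 12 mm thick, 110 mm long, parallel to the hinge, on two posts; its axis is 42 mm above the lid's top face. When shut it lies 185 mm in front of the hinge axis and 52 mm above it; it turns with the lid. Axes are the lid's: x from front to hinge, y along the hinge, z the lid's normal.
- lid_hinge (a point): Point on the hinge axis at the middle of the lid, at the lid's underside; turns with the lid, same axes as lid_grip.
- lid_peg (a point): Point on top of the steel peg where the roll hangs, 52 mm out from the lid's edge. The peg is 10 mm thick, sticks out 75 mm level from the middle of the lid's front edge (along bin -x) and ends in a flange 20 mm across, 4 mm thick: a lip of 5 mm all round. Axes as lid_grip.
- index (a joint): Angle of the index arm, rad, on the same scale and about the same axis as the lid (0 level, grows upward): the lid is in line with it when joint lid equals joint index. Set somewhere from 0.45 to 0.88; friction (0.4 N m) keeps it there.
- index_tip (a point): Outer end of the index arm, a dark steel bar 250 mm long from the hinge axis, 8 mm thick, 12 mm high with a 24 mm high end. x of the point points along the arm towards the hinge axis, y along the hinge.
- roll: Full roll of brown tape, a rigid ring: 124 mm outside, 68 inside (28 mm radially), 25 mm wide, 0.18 to 0.29 kg. Origin at its centre, x along its axis. It starts hanging upright on the peg, axis along the peg, its top 33 mm above the peg's axis, its near flank about 40 mm from the lid's edge. Raised 8 to 40 mm it clears the peg's lip and comes off outward (bin -x).
- trough: Fixed open wooden trough, 172 mm long (its x) x 68 mm wide (its y) x 45 mm tall, walls and floor 6 mm, inside 160 x 56 mm. Origin: centre of its underside. The roll stands in it on edge, its axis across the trough, its centre then about 68 mm above the counter (it may lean a little).
- pen: Bystander, to be left alone: blue ball pen, 140 mm long, lying. Origin: centre of its underside.
- calculator: Bystander, to be left alone: flat blue pocket calculator 75 x 120 x 12 mm. Origin: centre of its underside.
- secateurs: Bystander, to be left alone: garden secateurs, about 160 mm long, lying. Origin: centre of its underside.
- spool: Bystander, to be left alone: upright spool of green wire, 60 mm across, 70 mm tall. Origin: centre of its underside.
- can: Bystander, to be left alone: upright can with paper band, 66 mm across, 110 mm tall. Origin: centre of its underside.
- pot: Bystander, to be left alone: small terracotta pot, 100 mm across, 88 mm tall. Origin: centre of its underside.
- packets: Bystander, to be left alone: stack of paper seed packets 80 x 55 x 30 mm. Origin: centre of its underside.

How it is judged (in metres and radians):
On the way:
1. the roll stands in the trough, released and at rest, with the lid still shut (x of roll in the frame of trough between -0.035 and 0.035 m and y of roll in the frame of trough between -0.035 and 0.035 m and height (world z) of roll below 0.085 m and contact force between roll and the fingers below 0.1 N and contact force between roll and the arm below 0.1 N and linear speed of roll below 0.05 m/s and value of joint lid below 0.1 rad), for 0.2 s.
At the end, for the whole second after the job is handed in: The gripper's fingers hold the lid (contact over 0.5 N) still, within 0.07 rad (4 degrees) of the index arm; the roll stands in the trough (centre within 35 mm of the trough's centre along and across, below 85 mm), untouched and at rest (angle between the x axis of lid_grip and the x axis of index_tip, either way round below 0.07 rad and value of joint lid above 0.35 rad and contact force between lid and the fingers above 0.5 N and velocity of joint lid between -0.1 and 0.1 rad/s and x of roll in the frame of trough between -0.035 and 0.035 m and y of roll in the frame of trough between -0.035 and 0.035 m and height (world z) of roll below 0.085 m and contact force between roll and the fingers below 0.1 N and contact force between roll and the arm below 0.1 N and linear speed of roll below 0.05 m/s); the arm keeps its last pose, push and grip.
It fails at once if the lid is raised (over 0.15 rad) before the roll is in the trough (value of joint lid above 0.15 rad and horizontal distance between roll and trough above 0.06 m).
It fails at once if the roll is dropped (falls free at over 0.8 m/s) (linear speed of roll above 0.8 m/s and contact force between roll and the fingers below 0.1 N).
It fails at once if the index arm is moved (tip by more than 15 mm) (distance of index_tip from where it was at the start of the episode above 0.015 m).
It fails at once if another thing on the counter is shifted by more than 30 mm (distance of any of pen, calculator, secateurs, spool, can, pot, packets from where it was at the start of the episode above 0.03 m).
It also fails if it takes over 51 s, if anything falls off the work surface, if the arm or the gripper's body presses on something with over 40 N, if the wrist force passes 120 N, or if a joint passes its speed limit or range.

## Working session

There is one attempt and no reset: what is moved stays moved. The work goes in short steps, each a Python script; the robot and the scene stay as the last script left them, time stands still between calls to the robot, and variables do not carry over. Pictures are saved under pics/ and viewed, at most 10 in all, crops included, and the job is handed in when it is done.

```bash
mkdir -p pics; python3 - <<'E'
from workcell import env
import cv2,numpy as np
ims=[]
for n in ["scene","side"]:
    p=env.grab_frame(n); ims.append(p["image"])
    print(n,p["position"],p["orientation"],p["fx"],p["cx"],p["cy"])
    for t in ["bin","lid","lid_grip","lid_hinge","lid_peg","index","index_tip","roll","trough","pen","calculator","secateurs","spool","can","pot","packets"]:
        try: print(t,[(np.round(d["xyz"],3).tolist(),round(d["score"],2)) for d in env.search_frame(p,t)[:2]])
        except Exception as e: print(t,e)
    cv2.imwrite(f"pics/{n}0.png",p["image"])
s=env.read_state();print(s["clock"],s["tool_rot"],s["position"])
E
```

```text
scene [ 0.90824128 -0.65404175  1.31783216] [30.83777169  0.68753852 26.45112042] 424.50026623445336 273.7457211829588 205.5784654447637
bin [([0.618, 0.172, 0.134], 0.65)]
lid [([0.6, 0.2, 0.132], 0.73)]
lid_grip [([0.604, 0.195, 0.132], 0.65)]
lid_hinge [([0.602, 0.199, 0.138], 0.58), ([0.619, 0.173, 0.136], 0.39)]
lid_peg [([0.6, 0.202, 0.134], 0.8), ([0.753, -0.287, 0.016], 0.27)]
index [([0.768, 0.176, 0.244], 0.49)]
index_tip [([0.763, 0.182, 0.246], 0.59)]
roll [([0.593, 0.033, 0.125], 0.78)]
trough [([0.485, -0.276, 0.011], 0.87)]
pen [([0.394, -0.065, 0.012], 0.59)]
calculator [([0.753, -0.286, 0.015], 0.85)]
secateurs [([0.735, -0.111, 0.017], 0.8), ([0.606, 0.199, 0.134], 0.63)]
spool [([0.454, -0.414, 0.068], 0.88)]
can [([0.647, -0.439, 0.108], 0.68), ([0.362, 0.239, 0.028], 0.49)]
pot []
packets [([0.364, 0.236, 0.031], 0.53)]
side [ 0.40228278 -0.80965908  0.90363677] [ 46.51668012  -0.29392576 -12.79624331] 441.59153883906936 274.22297268084685 215.04914161519113
bin [([0.636, -0.447, 0.112], 0.63), ([0.751, -0.291, 0.012], 0.62)]
lid [([0.593, 0.183, 0.135], 0.88)]
lid_grip [([0.59, 0.18, 0.136], 0.9)]
lid_hinge [([0.592, 0.184, 0.133], 0.82), ([0.45, -0.42, 0.068], 0.32)]
lid_peg [([0.592, 0.184, 0.135], 0.84), ([0.6, 0.135, 0.134], 0.32)]
index [([0.448, -0.416, 0.068], 0.55), ([0.762, 0.161, 0.247], 0.52)]
index_tip [([0.361, 0.368, 0.084], 0.71), ([0.76, 0.167, 0.245], 0.67)]
roll [([0.583, 0.034, 0.115], 0.76)]
trough [([0.491, -0.277, 0.016], 0.58), ([0.396, -0.065, 0.006], 0.21)]
pen [([0.4, -0.068, 0.007], 0.75), ([0.59, 0.183, 0.134], 0.63)]
calculator [([0.752, -0.291, 0.012], 0.79)]
secateurs [([0.729, -0.12, 0.012], 0.87)]
spool [([0.448, -0.418, 0.07], 0.87)]
can [([0.633, -0.447, 0.114], 0.75), ([0.356, 0.235, 0.03], 0.44)]
pot [([0.361, 0.368, 0.084], 0.8), ([0.75, -0.288, 0.01], 0.61)]
packets []
1.7 [-1.79996714e+02  1.80203143e-03 -1.78092163e+01] [0.19110207 0.59506346 0.18725065]
```

```bash
python3 - <<'E'
import cv2,numpy as np
a=cv2.imread("pics/scene0.png");b=cv2.imread("pics/side0.png")
cv2.imwrite("pics/a.png",cv2.resize(a,(784,588)))
cv2.imwrite("pics/b.png",cv2.resize(b,(784,588)))
E
```

```text
(no output)
```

View pics/a.png

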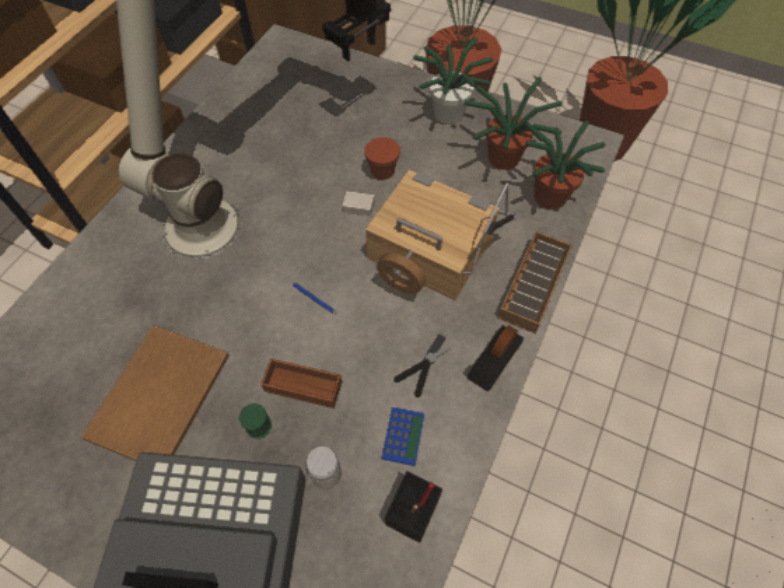

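View pics/b.png

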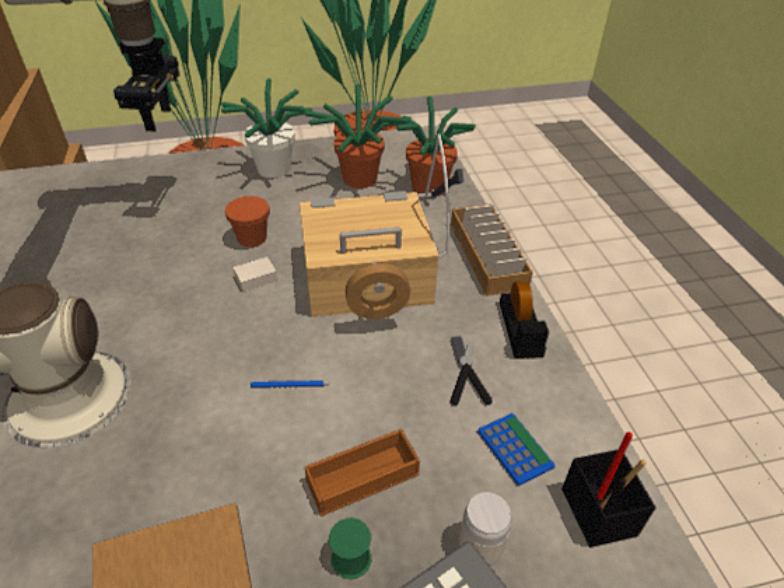

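```bash
cat > h.py <<'E'
import numpy as np,cv2
from scipy.spatial.transform import Rotation as Ro
from scipy.optimize import minimize
from workcell import env
def proj(p,X):
    R=Ro.from_euler("xyz",p["orientation"],degrees=True).as_matrix()
    c=(np.atleast_2d(X)-p["position"])@R; x,y,z=c[:,0],-c[:,1],-c[:,2]
    if p.get("fish"):
        r=np.hypot(x,y); t=np.arctan2(r,z); k=t/np.maximum(r,1e-9)
        return np.c_[p["cx"]+p["fx"]*x*k,p["cy"]+p["fy"]*y*k]
    return np.c_[p["cx"]+p["fx"]*x/z,p["cy"]+p["fy"]*y/z]
def loc(q,P):  # q=(x,y,yaw rad) body->world
    c,s=np.cos(q[2]),np.sin(q[2]); P=np.atleast_2d(np.array(P,float))
    return np.c_[q[0]+c*P[:,0]-s*P[:,1],q[1]+s*P[:,0]+c*P[:,1],P[:,2]]
def box(x0,x1,y0,y1,z0,z1): return np.array([[x,y,z] for x in(x0,x1) for y in(y0,y1) for z in(z0,z1)])
def hullmask(uv,S=4):
    m=np.zeros((420*S,560*S),np.uint8)
    cv2.fillConvexPoly(m,cv2.convexHull(((uv+.5)*S).astype(np.float32)).astype(np.int32),255)
    return cv2.resize(m,(560,420),interpolation=cv2.INTER_AREA)/255.
def fit(ps,ms,B,q0):
    def f(q): return sum(np.abs(hullmask(proj(p,loc(q,B)))-m).sum()/m.sum() for p,m in zip(ps,ms))
    s=np.array(q0)+np.vstack([np.zeros(3),np.diag([.015,.015,.1])])
    r=minimize(f,q0,method="Nelder-Mead",options=dict(initial_simplex=s,xatol=1e-4,fatol=1e-4))
    return r.x,r.fun
E
python3 - <<'E'
from h import *
import pickle
ps=[env.grab_frame(n) for n in("scene","side")]
lm=[];tm=[];rm=[]
for p in ps:
    for n,l in(("lid",lm),("trough",tm),("roll",rm)):
        d=env.trace(p,n); print(n,[(round(x["score"],2),int(x["mask"].sum())) for x in d[:3]]); l.append(d[0]["mask"])
ol=[m.astype(np.uint8) for m in lm]
ol=[cv2.morphologyEx(cv2.morphologyEx(m,cv2.MORPH_CLOSE,np.ones((9,9))),cv2.MORPH_OPEN,np.ones((5,5))) for m in ol]
bq=fit(ps,ol,box(-.11,.11,-.13,.13,.125,.135),[.62,.17,1.45]);print("bin",bq)
tq=fit(ps,[t.astype(float) for t in tm],box(-.086,.086,-.034,.034,0,.045),[.488,-.276,.1]);print("trough",tq)
pickle.dump((ps,bq[0],tq[0]),open("f.pkl","wb"))
q=bq[0]
out=[]
for p,m in zip(ps,lm):
    im=p["image"].copy(); im[m^cv2.erode(m.astype(np.uint8),np.ones((3,3))).astype(bool)]=(255,0,255)
    c=proj(p,loc(q,[[0,0,.13]]))[0].astype(int); x0,y0=c[0]-70,c[1]-75
    k=5.2
    cr=cv2.resize(p["image"][y0:y0+113,x0:x0+150],None,fx=k,fy=k,interpolation=cv2.INTER_CUBIC)
    def ln(P,col,cl=True):
        uv=((proj(p,loc(q,P))-[x0,y0]+.5)*k).astype(np.int32); cv2.polylines(cr,[uv],cl,col,1)
    ln([[-.11,-.13,.135],[.11,-.13,.135],[.11,.13,.135],[-.11,.13,.135]],(0,255,0))
    ln([[-.075,-.055,.177],[-.075,.055,.177]],(0,0,255))
    ln([[-.11,0,.125],[-.185,0,.125]],(0,0,255))
    for th in(.45,.65,.85):
        ln([[.11,-.168,.125],[.11-.25*np.cos(th),-.168,.125+.25*np.sin(th)]],(255,0,255))
    out.append(cr)
for n,c in zip("cd",out): cv2.imwrite(f"pics/{n}.png",c)
E
```

```text
lid [(0.93, 3951), (0.24, 427)]
trough [(0.82, 1348), (0.59, 465)]
roll [(0.63, 653), (0.41, 4044)]
lid [(0.8, 4399)]
trough [(0.6, 2837), (0.52, 225)]
roll [(0.83, 1238), (0.67, 4538)]
bin (array([0.59780708, 0.20715437, 1.50722725]), np.float64(0.08578085789537654))
trough (array([ 0.49244377, -0.28254862,  0.22419944]), np.float64(0.089997026016602))
```

View pics/c.png

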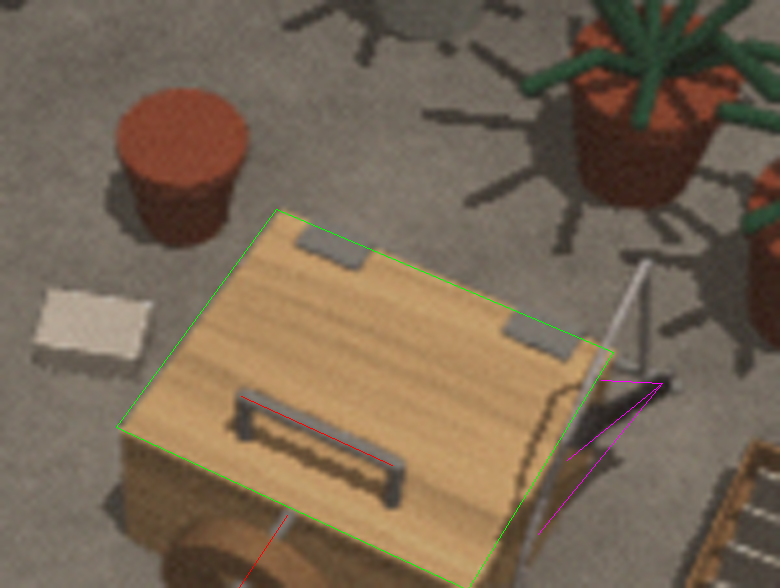

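View pics/d.png

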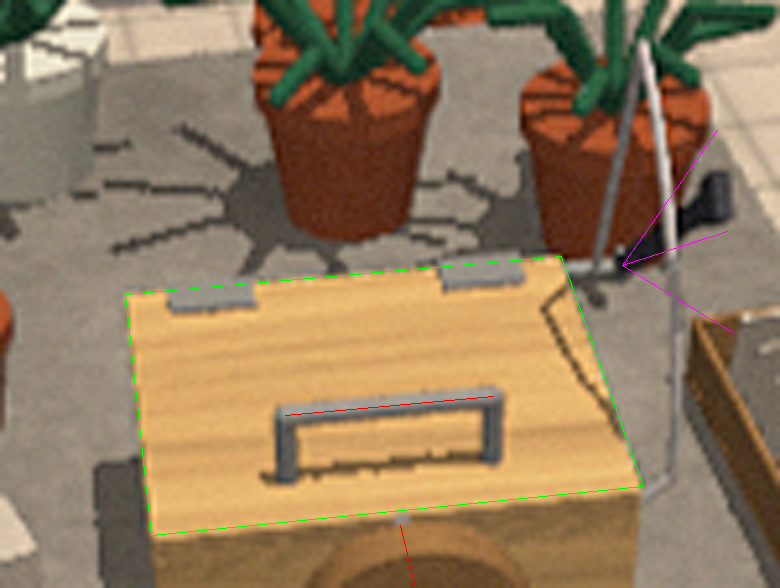

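```bash
cat >> h.py <<'E'
BQ=np.array([0.59780708,0.20715437,1.50722725]); TQ=np.array([0.49244377,-0.28254862,0.22419944])
BY=np.degrees(BQ[2])-90; TY=np.degrees(TQ[2])
def B(x,y,z): return loc(BQ,[[x,y,z]])[0]
def T(x,y,z): return loc(TQ,[[x,y,z]])[0]
E
python3 - <<'E'
from h import *
r=B(-.162,0,.30); print(r,BY,TY)
env.move_straight([.27,.42,.40],rate=.3)
env.goto(r,[180,0,BY])
s=env.read_state();print(s["clock"],s["joint_positions"],s["position"])
env.gripper_to(.57)
p=env.grab_frame("wrist");p["fish"]=1
im=p["image"].copy()
print([ (d["xyz"],d["score"]) for d in env.search_frame(p,"roll")[:1]])
for P in([[-.11,-.13,.135],[.11,-.13,.135],[.11,.13,.135],[-.11,.13,.135],[-.11,-.13,.135]],[[-.075,-.055,.177],[-.075,.055,.177]],[[-.11,0,.13],[-.185,0,.13]],[[-.1495,-.02,.16],[-.1495,.02,.16]],[[-.1745,-.02,.16],[-.1745,.02,.16]]):
    cv2.polylines(im,[proj(p,loc(BQ,P)).astype(np.int32)],False,(0,0,255),1)
for th in(.65,.73,.8):
    cv2.polylines(im,[proj(p,loc(BQ,[[.11,-.168,.125],[.11-.25*np.cos(th),-.168,.125+.25*np.sin(th)]])).astype(np.int32)],False,(255,0,255),1)
c=T(0,0,0)
cv2.polylines(im,[proj(p,loc(TQ,[[-.086,-.034,.045],[.086,-.034,.045],[.086,.034,.045],[-.086,.034,.045]])).astype(np.int32)],True,(0,255,0),1)
cv2.imwrite("pics/e.png",np.hstack([cv2.resize(im,(800,600))]))
th=.73;R0=Ro.from_euler("xyz",[180,0,BY],degrees=True)
ax=np.array([-np.sin(BQ[2]),np.cos(BQ[2]),0])
for f in(.5,1):
  for th in(0,.4,.75):
    Rt=Ro.from_rotvec(ax*th*f)*R0
    c,s_=np.cos(th),np.sin(th)
    g=B(.11-.185*c+.052*s_,0,.125+.185*s_+.052*c)
    t=g+.019*Rt.apply([0,0,1])
    print(f,th,t,env.inverse_kinematics(t,Rt.as_euler("xyz",degrees=True)))
E
```

```text
[0.58751582 0.04548158 0.3       ] -3.64223980789059 12.84568168119653
5.025 [ 2.02429584e+01  1.54094925e+01  6.78470794e+00 -5.32816209e-03
 -8.13541301e+01  6.61840606e+01] [0.58749951 0.04637147 0.30016156]
[([0.5993, 0.04, 0.1535], 0.86)]
0.5 0 [0.59304261 0.13230586 0.158     ] [ 2.78242462e+01  2.15760091e+01 -4.61318166e+00  2.54444375e-14
 -6.38108093e+01  5.85335140e+01]
0.5 0.4 [0.59501693 0.16332184 0.2263163 ] [ 35.3047786   22.66456071   2.64745854   9.10959134 -77.40032374
  48.48459064]
0.5 0.75 [0.59800551 0.21027166 0.27147135] [ 41.83657473  27.14483932  11.55940175  14.88149662 -90.08839222
  42.48461731]
1 0 [0.59304261 0.13230586 0.158     ] [ 2.78242462e+01  2.15760091e+01 -4.61318166e+00  2.54444375e-14
 -6.38108093e+01  5.85335140e+01]
1 0.4 [0.59478669 0.15970493 0.22743741] [ 39.06230147  25.99591918   2.4670259   16.76521675 -82.78770855
  42.77625443]
1 0.75 [0.59762486 0.2042918  0.2752489 ] [  46.45819901   34.79760718   11.80584772   26.47738285 -101.27947602
   37.02175172]
```

View pics/e.png

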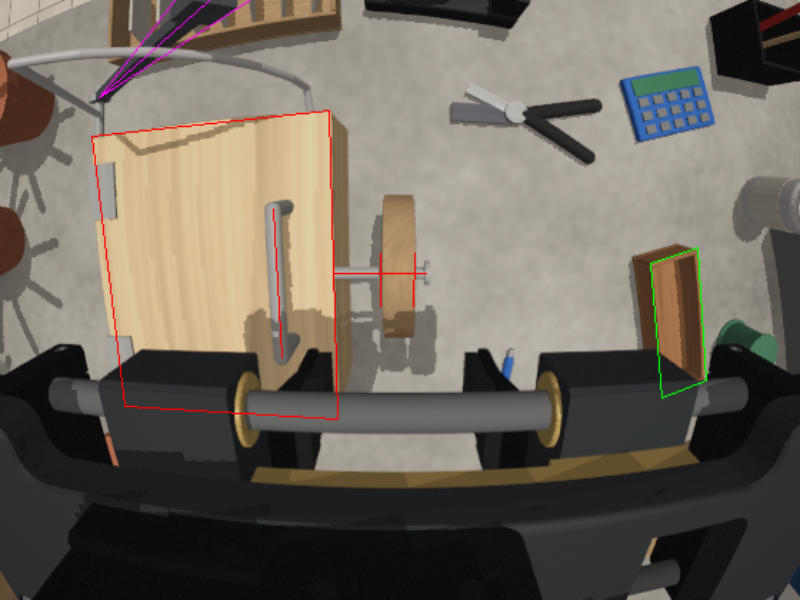

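```bash
python3 - <<'E'
from h import *
X=-.1635
def st(t):
    s=env.read_state();print(t,round(s["clock"],2),np.round(s["position"],4),np.round(s["force"],1),round(s["opening"],3),round(s["finger_force"],1) if np.isscalar(s["finger_force"]) else s["finger_force"])
env.move_straight(B(X,0,.20),rate=.2)
hit=env.move_straight(B(X,0,.144),rate=.08,force_limit=6); st(hit)
env.gripper_to(0,40); st("grip")
env.move_straight(B(X,0,.168),rate=.06); st("up")
p=env.grab_frame("side")
c=proj(p,B(X,0,.1))[0].astype(int)
cv2.imwrite("pics/g.png",cv2.resize(p["image"][c[1]-60:c[1]+60,c[0]-80:c[0]+80],(640,480)))
E
```

```text
False 7.53 [0.5879 0.0441 0.1446] [ 0.6  1.  -0.2] 0.567 0.0
grip 8.57 [0.5874 0.044  0.144 ] [ 0.3  0.5 -1.1] 0.006 0.0
up 9.12 [0.5874 0.0441 0.1683] [-0.  -0.1 -0.6] 0.006 0.0
```

View pics/g.png

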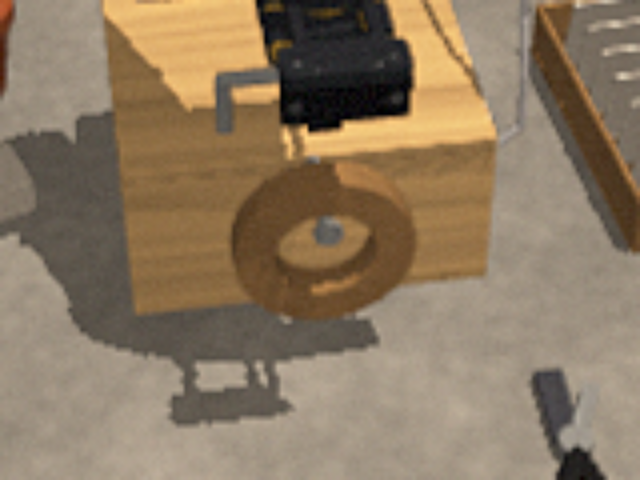

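```bash
cat >> h.py <<'E'
def fitroll(ps,yaw,q0):
    a=np.linspace(0,2*np.pi,60); C=np.vstack([np.c_[0*a+w,.062*np.cos(a),.062*np.sin(a)] for w in(-.0125,.0125)])
    C=loc([0,0,yaw],C); ms=[]
    for p in ps:
        d=env.trace(p,"roll"); d=[x for x in d if x["mask"].sum()<2500]; print([(round(x["score"],2),int(x["mask"].sum())) for x in d])
        m=d[0]["mask"].astype(np.uint8); cs,_=cv2.findContours(m,cv2.RETR_EXTERNAL,cv2.CHAIN_APPROX_NONE)
        f=np.zeros_like(m); cv2.drawContours(f,[max(cs,key=cv2.contourArea)],-1,1,-1); ms.append(f.astype(float))
    def f(q): return sum(np.abs(hullmask(proj(p,C+q))-m).sum()/m.sum() for p,m in zip(ps,ms))
    s=np.array(q0)+np.vstack([np.zeros(3),np.eye(3)*.02])
    r=minimize(f,q0,method="Nelder-Mead",options=dict(initial_simplex=s,xatol=1e-4,fatol=1e-4)); return r.x,r.fun
E
python3 - <<'E'
from h import *
env.gripper_to(.57)
env.move_straight(B(-.06,0,.28),rate=.25)
ps=[env.grab_frame(n) for n in("scene","side")]
q,f=fitroll(ps,BQ[2],B(-.162,0,.1)); print(q,f,"nominal",B(-.162,0,.1), "uv",[proj(p,B(-.185,0,.13)) for p in ps])
k=5;o=[]
for p in ps:
    c=proj(p,B(-.162,0,.1))[0].astype(int);x0,y0=c-[40,50]
    cr=cv2.resize(p["image"][y0:y0+100,x0:x0+80],None,fx=k,fy=k,interpolation=cv2.INTER_CUBIC)
    for z,col in((.13,(0,0,255)),(.12,(0,255,0)),(.11,(255,0,0))):
        cv2.polylines(cr,[((proj(p,loc(BQ,[[-.11,0,z],[-.189,0,z]]))-[x0,y0]+.5)*k).astype(np.int32)],False,col,1)
    o.append(cr)
cv2.imwrite("pics/i.png",np.hstack(o));print(env.read_state()["clock"])
E
```

```text
[]Traceback (most recent call last):
  File "<stdin>", line 5, in <module>
  File "h.py", line 34, in fitroll
    m=d[0]["mask"].astype(np.uint8); cs,_=cv2.findContours(m,cv2.RETR_EXTERNAL,cv2.CHAIN_APPROX_NONE)
      ~^^^
IndexError: list index out of range
```

```bash
python3 - <<'E'
from h import *
import pickle
ps=pickle.load(open("f.pkl","rb"))[0]
k=5;o=[]
a=np.linspace(0,2*np.pi,60)
for p in ps:
    c=proj(p,B(-.162,0,.1))[0].astype(int);x0,y0=c-[40,50]
    cr=cv2.resize(p["image"][y0:y0+100,x0:x0+80],None,fx=k,fy=k,interpolation=cv2.INTER_CUBIC)
    def ln(P,col): cv2.polylines(cr,[((proj(p,loc(BQ,P))-[x0,y0]+.5)*k).astype(np.int32)],False,col,1)
    for z,col in((.13,(0,0,255)),(.11,(255,0,0))):
        ln([[-.11,0,z],[-.189,0,z]],col)
        ln(np.c_[0*a-.1745,.062*np.cos(a),z-.029+.062*np.sin(a)],col)
    o.append(cr)
cv2.imwrite("pics/i.png",np.hstack(o));print(env.read_state()["clock"])
E
```

```text
11.1333
```

View pics/i.png

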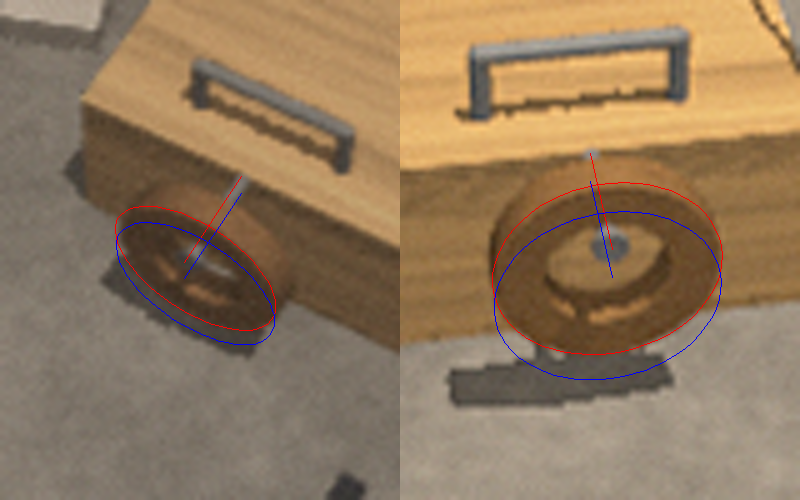

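```bash
python3 - <<'E'
from h import *
X=-.1635
env.move_straight(B(X,0,.20),rate=.3)
env.move_straight(B(X,0,.144),rate=.15,force_limit=6)
s=env.read_state();print(s["clock"],s["position"],s["tool_rot"],s["opening"])
p=env.grab_frame("side");w=env.grab_frame("wrist");w["fish"]=1
for q in(p,w):
    uv=proj(q,[s["position"],s["position"]+[0,.025,0],s["position"]-[0,.025,0]]);print(uv)
    for u in uv: cv2.circle(q["image"],tuple(u.astype(int)),1,(0,0,255),-1)
c=proj(p,B(X,0,.14))[0].astype(int)
a=cv2.resize(p["image"][c[1]-55:c[1]+55,c[0]-40:c[0]+40],(400,550),interpolation=cv2.INTER_CUBIC)
b=cv2.resize(w["image"][100:375,180:380],(400,550),interpolation=cv2.INTER_CUBIC)
cv2.imwrite("pics/j.png",np.hstack([a,b]))
E
```

```text
12.2417 [0.58846402 0.04475533 0.14510105] [-1.79997595e+02 -1.18302185e-01 -3.55809731e+00] 0.5664531122629439
[[269.80346547 195.42329401]
 [267.78740316 189.40104929]
 [271.88209228 201.63242715]]
[[278.08260597 242.17518962]
 [239.57114153 244.23882094]
 [316.77452856 239.83726026]]
```

View pics/j.png

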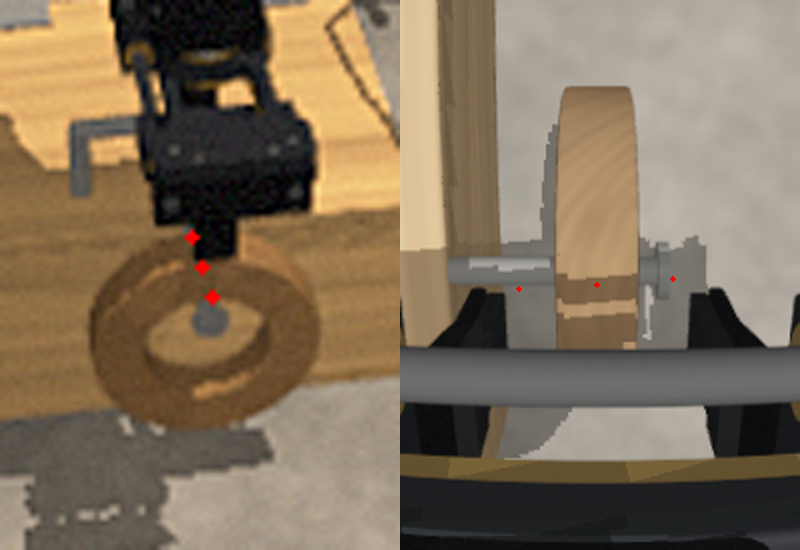

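```bash
python3 - <<'E'
from h import *
X=-.1635
def st(t):
    s=env.read_state();print(t,round(s["clock"],2),np.round(s["position"],4),np.round(s["force"],1),round(s["opening"],3),s["finger_force"]);return s
hit=env.move_straight(B(X,0,.121),rate=.06,force_limit=5); st(hit)
env.gripper_to(0,40); s=st("grip")
if s["opening"]>.2:
    env.move_straight(s["position"]+[0,0,.012],rate=.05); st("up")
p=env.grab_frame("side"); c=proj(p,B(X,0,.14))[0].astype(int)
a=cv2.resize(p["image"][c[1]-55:c[1]+55,c[0]-40:c[0]+40],(400,550),interpolation=cv2.INTER_CUBIC)
w=env.grab_frame("wrist")
b=cv2.resize(w["image"][100:375,180:380],(400,550),interpolation=cv2.INTER_CUBIC)
cv2.imwrite("pics/k.png",np.hstack([a,b]))
E
```

```text
False 12.88 [0.5874 0.0438 0.1206] [-0.3 -0.1 -1.5] 0.573 0.0
grip 13.45 [0.5876 0.0441 0.1212] [-0.4  0.3  1.8] 0.276 39.99819338321686
up 13.84 [0.5876 0.0442 0.1335] [-0.3  0.9 -2.3] 0.28 39.99160408973694
```

```bash
python3 - <<'E'
from h import *
X=-.1635
def st(t):
    s=env.read_state();print(t,round(s["clock"],2),np.round(s["position"],4),np.round(s["force"],1),round(s["opening"],3),round(s["finger_force"],1));return s
env.move_straight(B(X,0,.143),rate=.06); st("up")
h=env.move_straight(B(X-.085,0,.145),rate=.08,force_limit=6); s=st(h)
if not h:
    env.move_straight(B(X-.12,0,.19),rate=.2)
    env.move_straight(T(0,0,.175),[180,0,TY],rate=.2); st("above")
    p=env.grab_frame("side"); im=p["image"]; w=env.grab_frame("scene")
    out=[]
    for q in(p,w):
        c=proj(q,T(0,0,.06))[0].astype(int);x0,y0=c-[50,60]
        cr=cv2.resize(q["image"][y0:y0+120,x0:x0+100],(400,480),interpolation=cv2.INTER_CUBIC)
        for P,col in(([[-.086,-.034,.045],[.086,-.034,.045],[.086,.034,.045],[-.086,.034,.045]],(0,255,0)),([[0,-.034,.045],[0,.034,.045]],(0,255,255))):
            cv2.polylines(cr,[((proj(q,loc(TQ,P))-[x0,y0]+.5)*4).astype(np.int32)],True,col,1)
        a=np.linspace(0,6.28,50)
        cv2.polylines(cr,[((proj(q,loc(TQ,np.c_[.062*np.cos(a),0*a-.0125,.155+.062*np.sin(a)]))-[x0,y0]+.5)*4).astype(np.int32)],True,(0,0,255),1)
        out.append(cr)
    cv2.imwrite("pics/l.png",np.hstack(out))
E
```

```text
up 14.26 [0.5879 0.0441 0.1437] [-1.4  0.1 -1.6] 0.275 40.0
False 15.47 [ 0.5821 -0.0405  0.145 ] [-0.1 -0.1 -1.8] 0.276 40.0
above 17.18 [ 0.4926 -0.2819  0.1747] [-0.5  0.6 -1.5] 0.277 40.0
```

View pics/l.png

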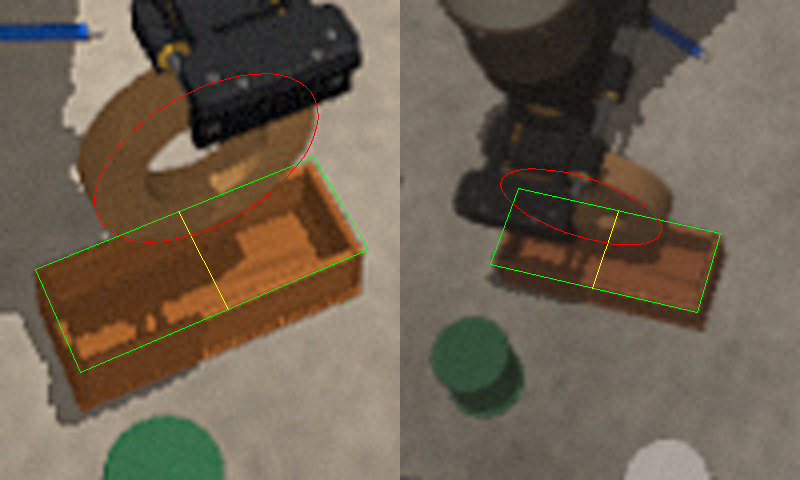

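```bash
cat >> h.py <<'E'
def fitroll2(ps,yaw,q0):
    a=np.linspace(0,2*np.pi,60); C=np.vstack([np.c_[0*a+w,.062*np.cos(a),.062*np.sin(a)] for w in(-.0125,.0125)])
    D=[]
    for p in ps:
        d=[x for x in env.trace(p,"roll") if np.hypot(*(np.argwhere(x["mask"]).mean(0)[::-1]-proj(p,q0)[0]))<30]
        print([(round(x["score"],2),int(x["mask"].sum())) for x in d])
        if not d: continue
        m=d[0]["mask"].astype(np.uint8); cs,_=cv2.findContours(m,cv2.RETR_EXTERNAL,cv2.CHAIN_APPROX_NONE)
        f=np.zeros_like(m); cv2.drawContours(f,[max(cs,key=cv2.contourArea)],-1,1,-1)
        dark=cv2.dilate((p["image"].max(2)<55).astype(np.uint8),np.ones((3,3)))
        D.append((p,f.astype(float),(1-dark)|f))
    def f(q): return sum((np.abs(hullmask(proj(p,loc([0,0,yaw],C)+q))-m)*w).sum()/m.sum() for p,m,w in D)+((q[2]-q0[2])/.05)**2
    s=np.array(q0)+np.vstack([np.zeros(3),np.eye(3)*.015])
    r=minimize(f,q0,method="Nelder-Mead",options=dict(initial_simplex=s,xatol=1e-4,fatol=1e-4)); return r.x,r.fun
def inT(q): c,s=np.cos(TQ[2]),np.sin(TQ[2]); d=q[:2]-TQ[:2]; return np.array([c*d[0]+s*d[1],-s*d[0]+c*d[1]])
E
python3 - <<'E'
from h import *
ps=[env.grab_frame(n) for n in("side","scene")]
for k in(ps,ps[:1]):
    q,f=fitroll2(k,TQ[2]+np.pi/2,T(0,0,.155));print(q,f,inT(q))
E
```

```text
[(0.88, 1354)]
[(0.98, 403)]
[ 0.49234492 -0.28110767  0.15366035] 0.20056497145154198 [0.00022399 0.00142686]
[(0.88, 1354)]
[ 0.49242053 -0.28020545  0.15217191] 0.13668028045020159 [0.00049829 0.00228969]
```

```bash
python3 - <<'E'
from h import *
def st(t):
    s=env.read_state();print(t,round(s["clock"],2),np.round(s["position"],4),np.round(s["force"],1),round(s["opening"],3),round(s["finger_force"],1));return s
env.move_straight(T(0,-.002,.105),rate=.12); st("low")
h=env.move_straight(T(0,-.002,.082),rate=.03,force_limit=4); s=st(h)
if s["position"][2]<.097:
    env.gripper_to(.6); st("rel")
    env.move_straight(T(0,-.002,.19),rate=.15); env.dwell(.3)
    ps=[env.grab_frame("side")]
    q,f=fitroll2(ps,TQ[2]+np.pi/2,T(0,0,.07));print(q,f,inT(q)); st("up")
    cv2.imwrite("pics/m.png",ps[0]["image"])
E
```

```text
low 18.27 [ 0.4935 -0.2848  0.1057] [-0.2  0.8 -1.9] 0.276 40.0
True 18.86 [ 0.4927 -0.2844  0.0872] [-0.3  1.5  4.6] 0.281 40.0
rel 19.64 [ 0.4916 -0.2839  0.0862] [-0.1  0.4  0. ] 0.596 0.0
[(0.72, 1664)]
[ 0.49181431 -0.28551057  0.06793091] 0.0914487402571162 [-0.00127223 -0.00274787]
up 20.88 [ 0.4928 -0.2845  0.1896] [-0.2 -0.3  0. ] 0.602 0.0
```

```bash
python3 - <<'E'
from h import *
ths=np.linspace(.4,.95,56)
tot=0
for n in("side","scene"):
    p=env.grab_frame(n)
    cv2.imwrite(f"pics/idx_{n}.png",p["image"])
    def mm(th):
        L=box(-.25,0,-.172,-.164,-.006,.006);L[L[:,0]<-.1]*=1
        c,s=np.cos(th),np.sin(th)
        P=np.c_[.11+L[:,0]*c+L[:,2]*s, L[:,1], .125-L[:,0]*s+L[:,2]*c]
        E=box(-.25,-.23,-.172,-.164,-.012,.012)
        Q=np.c_[.11+E[:,0]*c+E[:,2]*s, E[:,1], .125-E[:,0]*s+E[:,2]*c]
        return np.maximum(hullmask(proj(p,loc(BQ,P))),hullmask(proj(p,loc(BQ,Q))))
    img=cv2.GaussianBlur(p["image"],(3,3),0).max(2).astype(float)
    sc=[]
    for t in ths:
        m=mm(t); sc.append((img*m).sum()/m.sum())
    sc=np.array(sc);tot=tot+sc
    print(n,"dark fit",ths[sc.argmin()],sc.min().round(1),np.round(sc[::5]))
    for d in env.trace(p,"index")[:2]:
        M=d["mask"].astype(float)
        io=[np.minimum(mm(t),M).sum()/np.maximum(mm(t),M).sum() for t in ths]
        print(n,round(d["score"],2),M.sum(),"iou",ths[np.argmax(io)],round(max(io),2))
print("tot",ths[tot.argmin()])
E
```

```text
side dark fit 0.72 68.3 [128. 132. 137. 136. 129. 108.  76.  77. 102. 119. 125. 133.]
side 0.58 126.0 iou 0.71 0.72
side 0.52 1380.0 iou 0.4 0.0
scene dark fit 0.72 65.5 [ 98.  94.  90.  87.  83.  76.  68.  69.  85. 103. 110. 110.]
scene 0.68 3887.0 iou 0.4 0.0
scene 0.64 94.0 iou 0.72 0.8
tot 0.72
```

```bash
python3 - <<'E'
from h import *
def st(t):
    s=env.read_state();print(t,round(s["clock"],2),np.round(s["position"],4),np.round(s["force"],1),round(s["opening"],3),round(s["finger_force"],1));return s
env.move_straight(T(0,0,.27),rate=.25)
env.move_straight(B(-.075,0,.25),[180,0,BY],rate=.3); st("above")
h=env.move_straight(B(-.075,0,.131),rate=.1,force_limit=5); s=st(h)
if s["position"][2]<.145:
    env.gripper_to(0,30); st("grip")
E
```

```text
above 23.12 [0.5928 0.1313 0.25  ] [-0.2 -0.5  0.1] 0.599 0.0
False 24.47 [0.5936 0.1325 0.1318] [ 0.2  0.2 -0.5] 0.601 0.0
grip 25.24 [0.5932 0.1333 0.131 ] [0.2 3.6 0.9] 0.126 30.0
```

```bash
python3 - <<'E'
from h import *
def st(t):
    s=env.read_state();print(t,round(s["clock"],2),np.round(s["position"],4),np.round(s["force"],1),round(s["opening"],3),round(s["finger_force"],1));return s
s=st("0"); P0=np.array([0.5932,0.1328,.131]); R0=Ro.from_euler("xyz",[180,0,BY],degrees=True)
H=B(.11,0,.125); ax=np.array([-np.sin(BQ[2]),np.cos(BQ[2]),0])
for th in np.linspace(0,.72,9)[1:]:
    R=Ro.from_rotvec(ax*th)
    env.move_straight(H+R.apply(P0-H),(R*R0).as_euler("xyz",degrees=True),rate=.06)
    s=st(round(th,2))
    if np.linalg.norm(s["force"])>35 or s["opening"]<.08: print("stop");break
env.dwell(.5)
ps=[env.grab_frame("side"),env.grab_frame("scene")]
q,f=fitroll2(ps[:1],TQ[2]+np.pi/2,T(0,0,.07));print(inT(q),q[2],f)
o=[]
for p in ps:
    c=proj(p,B(0,-.05,.2))[0].astype(int);x0,y0=c-[50,70]
    cr=cv2.resize(p["image"][max(y0,0):y0+140,x0:x0+100],(400,int(4*(y0+140-max(y0,0)))),interpolation=cv2.INTER_CUBIC);y0=max(y0,0)
    for th,col in((.68,(255,0,0)),(.72,(0,0,255)),(.76,(0,255,0))):
        c_,s_=np.cos(th),np.sin(th)
        W=[[.11-l*c_+.01*s_,y,.125+l*s_+.01*c_] for l,y in((0,-.13),(.22,-.13),(.22,.13),(0,.13))]
        cv2.polylines(cr,[((proj(p,loc(BQ,W))-[x0,y0]+.5)*4).astype(np.int32)],True,col,1)
    o.append(cr[:500] if cr.shape[0]>=500 else cv2.copyMakeBorder(cr,0,500-cr.shape[0],0,0,0))
cv2.imwrite("pics/n.png",np.hstack(o))
E
```

```text
0 25.24 [0.5932 0.1333 0.131 ] [0.2 3.6 0.9] 0.126 30.0
0.09 25.67 [0.5932 0.1342 0.1468] [ 1.4  2.  -3.9] 0.13 30.0
0.18 26.09 [0.5933 0.1369 0.1633] [ 0.5  2.  -4.2] 0.128 30.0
0.27 26.52 [0.5936 0.1411 0.1794] [ 0.7  2.4 -4.6] 0.126 30.0
0.36 26.94 [0.5939 0.1466 0.195 ] [-1.1  1.6 -5.9] 0.125 30.0
0.45 27.37 [0.5944 0.1535 0.2102] [-0.7  1.8 -4.7] 0.124 30.0
0.54 27.79 [0.5949 0.1618 0.2246] [-1.2  2.  -4.8] 0.126 30.0
0.63 28.22 [0.5955 0.1714 0.2383] [-3.   0.1 -4.9] 0.126 30.0
0.72 28.64 [0.5961 0.1821 0.251 ] [-3.9  0.7 -3.7] 0.128 30.0
[]
[0. 0.] 0.07 0.0
```

View pics/n.png

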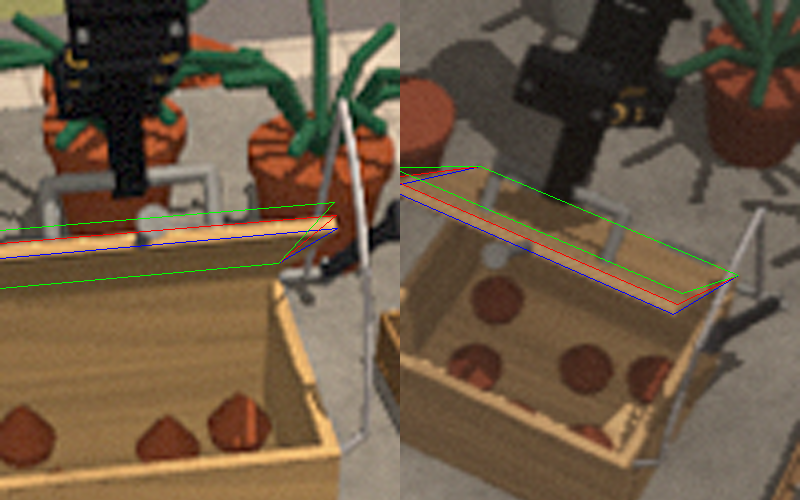

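```bash
python3 - <<'E'
from h import *
for n in("side","scene"):
    p=env.grab_frame(n);print([(np.round(d["xyz"],3),round(d["score"],2)) for d in env.search_frame(p,"roll")[:2]])
s=env.read_state();print(s["clock"],s["opening"],s["finger_force"],np.abs(s["qvel"]).max())
print(env.close_job())
E
```

```text
[(array([ 0.488, -0.294,  0.09 ]), 0.69)]
[(array([ 0.493, -0.286,  0.093]), 0.86)]
29.4917 0.13133169033780903 30.000622272491455 0.0744654911853151
the job is handed in; nothing more can be done
None
```

The tape roll is standing in the trough, and the gripper is holding the lid at about 0.72 rad, in line with the index arm as measured in the camera images. I handed the job in at about 29.5 s on the robot's clock, and `env.close_job()` returned no verdict.

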